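Latch the sunglasses box on the hall console

TASK

Latch the long clear sunglasses box shut: swing its wire bail over to the lid so that it drops behind the keeper hook, then press the lever down towards the front until it snaps past center and stays down by itself. Do not touch the small box with the same kind of latch.

Things in the scene. Friction and masses are not known exactly. Their poses are not given: they have to be found in the camera images.
- sunglasses_box: The longer of two clear acrylic boxes with closed hinged lids, each with a steel toggle latch at its front; sunglasses lie in it. Fixed to the console. 90 mm deep (x) x 180 wide (y) x 65 high. Origin: centre of the underside; x points from the front (latch side, robot side) to the rear, z up; 'box x, z' below are mm in this frame. The whole latch is centred at y = 0.
- bail_bar (a point): Middle of the crossbar of the bail, a U of 5 mm steel wire, 48 mm wide along box y, arms 64 long, turning on a pin on the lever (at start box x -66 to -68, z 97). It starts almost upright, leaning slightly to the front: bar at box x -74 to -82, z about 160. Pushed rearward past upright it falls onto the lid by itself; dropped behind the hook it lies at box x -14 to -6, z 70.
- keeper_hook (a point): Top edge of the keeper, a steel hook 30 mm wide (box y) on the lid at box x -12, 12 mm high, leaning and open to the rear, sprung up to 8 mm to the front. The bail's bar belongs behind it, on its 2.5 mm thick foot plate. With the lever still up the falling bar drops clear behind the hook; with the lever pushed down it cannot reach.
- lever (a joint): Lever of the long box, rad; axis along box y at box x -60, z 78. Handle: plate 30 wide, 57 long, 5 thick. 0 to 0.1 at start: slopes up to the front, rounded end at box x -102 to -104, top z 110 to 114. Grows as it is pressed straight down at box x -97. Bail hooked: a few N up to 1.08 (center), then snaps to the 1.40 stop, where the handle's top is at z 58 at box x -85, 47 at -97; released before center it springs back.
- small_box: The other clear box, empty, 90 mm deep x 100 mm wide x 65 mm high, with the same latch, also open; to be left alone. Fixed. Origin: centre of the underside; axes as the long box.
Mind the look-alikes: they are no part of the job. What is shaped like the sunglasses_box but turquoise is not meant.

How it is judged:
By the outcome, as a careful person would: the job done as asked, in the order asked, and still so for the second after the job is handed in, with the robot touching nothing.
It also fails if it takes over 43 s, if anything falls off the work surface, if the arm or the gripper's body presses on something with over 40 N, if the wrist force passes 120 N, or if a joint passes its speed limit or range.

ROBOT

A 7-joint arm with a two-finger parallel gripper is mounted at the origin on the work surface. World frame = base frame: x ahead of the robot, y to its left, z up, the work surface at z = 0. Lengths are in m, angles in rad, forces in N, time in s.
With the tool pointing down it reaches from about 0.4 to 0.875 m from the base axis. Payload 4.4 kg.
Tool frame: the origin (TCP) lies at the very end of the fingers, on their centre line; the grasp point (between the pads) lies env.grip_point_offset behind it (env.grip_point_offset is the distance from the TCP to the grasp point, in m); z points along the fingers, y is the line along which they close (so a half turn about z gives the same grasp; the last joint's range is limited). The gripper opens to 85 mm and grips with 20 to 120 N. Pads are 22 mm wide; open, the fingers measure 114 mm over their backs; the gripper's body (76 mm by 85 mm) begins 54 mm behind the grasp point. The pads swing forward as they close: fully open they stand 13 mm farther back than shut.
Start: joints at [-1.308, 0.628, 0.038, 1.517, -0.027, 0.996, -0.02], TCP at [0.21, 0.615, 0.231] pointing down, gripper open.
Joint ranges: [-3.06, 3.06], [-0.37, 2.12], [-1.25, 1.32], [0.18, 2.47], [-1.1, 4.24], [0.23, 1.98], [-2.94, 2.94]. Speed limits (rad/s): [2.57, 2.57, 3.14, 3.14, 3.14, 3.14, 3.14].

INTERFACE

Orientations are given as a unit quaternion [w, x, y, z].
In Python, from workcell import env, cams gives the robot as it stands.
- The arm moves only by the tool apply_moves, never from a script. Its argument "deltas" is a list of rows, each a list of 6 numbers: the shift along the tool's x, y, z as a fraction of full scale, then the turn, a rotation vector about the tool's x, y, z as a fraction of full scale. In form: [[x, y, z, rx, ry, rz], ...]. A call has 1 to 10 rows; each row shifts and turns the commanded pose from where the row before left it, along the tool's axes as they then stand; what a row does not reach is not made up. Full scale, the value 1, is 0.06 m for a shift and 10 degrees for a turn. A row lasts 1/8 s, in which the tool goes at most 62.5 mm and 10.7 degrees, less where a joint would pass 70% of its speed; a pose out of reach is approached as far as the arm can. A call with a number of a shift or a turn outside -1 to 1 is refused whole. A call with a gripper value outside its range is refused whole. "hand" is the opening, from 0 (shut) to 1 (fully open), set as the call begins (left out, the last holds). The fingers move at their own pace and stop on an object; "force" is the grip in N (left out, the last holds). Time passes only in rows, so rows that do not move let the fingers close. It gives the time, the measured TCP pose, the force, the opening and the grip force at its end, in the units of the state.
- env.read_state(): the state, without advancing time (a new reading comes with each control period).
- cams.read_camera(name): name is "scene" or "top"; returns a dict with "img" (384x512x3 uint8, red, green, blue), "range_z" (384x512 float32, m along the optical axis (not along the pixel's ray), 0 where there is no reading), "fx", "fy", "cx", "cy" (pixels), "k1" (the pictures are not rectified: a ray, as slopes to the right and down, at radius r is drawn at 1 + k1 r^2 times it, then the intrinsics apply), "world_from_camera" (4x4, takes a point from camera to world coordinates). Camera axes: x right, y up, looking along -z (the intrinsics and any distortion apply to the point x, -y, -z); pixel columns grow to the right and rows downward; lengths in m; the calibration is good to about 2 mm. A picture is of the moment at which its call begins.
- env.finish_job(): hands the job in; it is judged then, once.
The state is a dict: "t": time; "qpos": joint angles; "joint_vel": joint speeds; "joint_torque": joint torques, N m; "ee_pos": TCP position; "orientation": TCP orientation; "contact_force": force on the tool from outside, world axes, zero at the start; "wrist_torque": the same for the moment, N m; "finger_gap": finger opening in m; "gripper_force": force on a finger pad.
Only numpy, scipy, OpenCV 4.12 (cv2) and the standard library are available. Lean on these libraries where they do the work, as an engineer would, in place of code of your own. Each camera call takes 0.05 s, during which the arm holds its last target. There are 200 camera calls.

## Working session

There is one attempt and no reset: what is moved stays moved. The work goes in short steps, Python scripts to look and compute and a tool call to move; the robot and the scene stay as the last step left them, time stands still between calls to the robot, and variables do not carry over. Pictures are saved under pics/ and viewed, at most 10 in all, crops included, and the job is handed in when it is done.

Besides the shell and the picture viewer there is one more tool, called after "Call:" by a JSON object that holds its "api" and its "payload". apply_moves: Moves the arm, as the interface text tells. Its arguments: {"type":"object","properties":{"deltas":{"type":"array","items":{"type":"array","items":{"type":"number"}}},"hand":{"type":"number"},"force":{"type":"number"}},"required":["deltas"]}

```bash
mkdir -p pics; ls; cat > h.py <<'E'
from workcell import env, cams
import numpy as np, cv2
def shot(n):
    c=cams.read_camera(n); return c
def rays(c,px):
    px=np.array(px,float).reshape(-1,2)
    d=(px-[c['cx'],c['cy']])/[c['fx'],c['fy']]
    u=d.copy()
    for _ in range(20): u=d/(1+c['k1']*(u**2).sum(1,keepdims=True))
    v=np.c_[u[:,0],-u[:,1],-np.ones(len(u))]
    T=np.array(c['world_from_camera']); return T[:3,3], v@T[:3,:3].T
def onz(c,px,z):
    o,r=rays(c,px); return o+r*((z-o[2])/r[:,2])[:,None]
def depthpt(c,px):
    o,r=rays(c,px); px=np.array(px,int).reshape(-1,2)
    return o+r*c['range_z'][px[:,1],px[:,0]][:,None]
def proj(c,P):
    T=np.linalg.inv(np.array(c['world_from_camera'])); p=np.array(P).reshape(-1,3)@T[:3,:3].T+T[:3,3]
    u=np.c_[p[:,0],-p[:,1]]/-p[:,2:]
    u=u*(1+c['k1']*(u**2).sum(1,keepdims=True)); return u*[c['fx'],c['fy']]+[c['cx'],c['cy']]
E
python3 - <<'E'
from h import *
for n in ['scene','top']:
    c=shot(n); print(n,c['fx'],c['k1'],np.round(c['world_from_camera'],3).tolist())
    cv2.imwrite(f'pics/{n}0.png',cv2.resize(c['img'][:,:,::-1],(800,600)))
s=env.read_state(); print({k:np.round(v,3).tolist() for k,v in s.items()},env.grip_point_offset)
E
```

```text
pics
scene 400.8459416567576 0.010791620068369642 [[-0.01, -0.851, 0.525, 0.913], [1.0, -0.0, 0.018, 0.062], [-0.015, 0.525, 0.851, 0.906], [0.0, 0.0, 0.0, 1.0]]
top 384.54508564312033 0.02627241523171857 [[0.019, 0.98, -0.197, 0.249], [-1.0, 0.02, 0.0, 0.044], [0.004, 0.197, 0.98, 1.03], [0.0, 0.0, 0.0, 1.0]]
{'t': 0.1, 'qpos': [-1.308, 0.629, 0.038, 1.518, -0.027, 0.996, -0.02], 'joint_vel': [0.0, -0.002, 0.001, -0.004, -0.0, -0.0, 0.001], 'joint_torque': [0.004, -56.454, 1.231, -19.398, 0.011, 0.005, 0.0], 'ee_pos': [0.21, 0.615, 0.231], 'orientation': [-0.0, 0.164, 0.987, -0.001], 'contact_force': [-0.023, 0.478, 0.053], 'wrist_torque': [0.042, -0.017, 0.009], 'gripper_force': 0.0, 'finger_gap': 0.086} 0.0187
```

View pics/scene0.png

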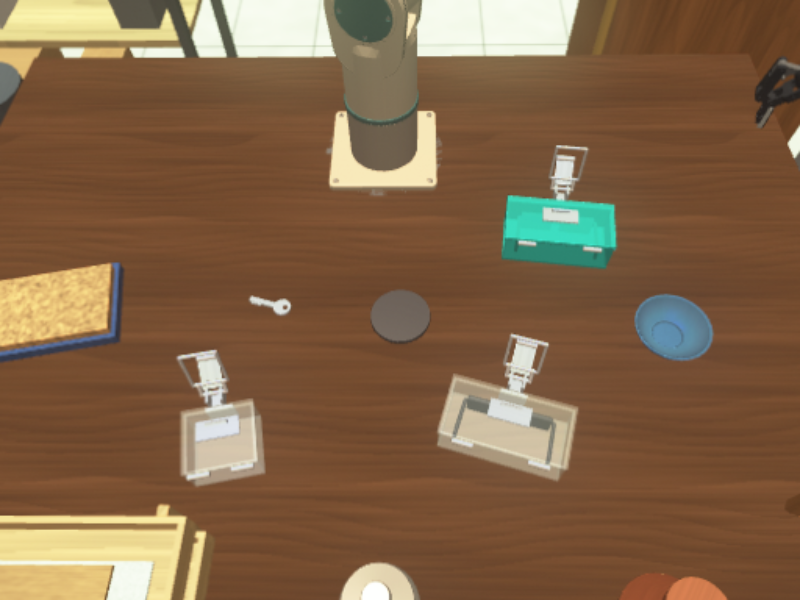

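View pics/top0.png

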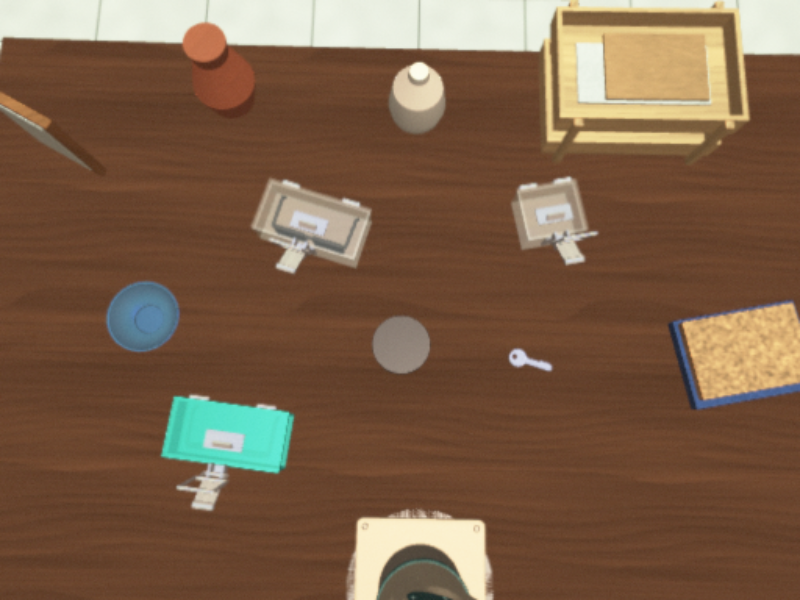

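Candidates (800 px pictures): the long clear box with sunglasses at scene (510,430) / top (312,222) is the target. The turquoise box at scene (560,230) and the small clear box at scene (222,440) are not. Next is a close crop of the target in both views.

```bash
python3 - <<'E'
from h import *
out=[]
for n,(x0,y0) in dict(scene=(275,205),top=(155,107)).items():
    c=shot(n); np.save(f'{n}.npy',c['range_z']); 
    im=c['img'][y0:y0+105,x0:x0+100,::-1]; out.append(cv2.resize(im,(400,420) if 0 else None,fx=4,fy=4,interpolation=cv2.INTER_CUBIC) if 0 else cv2.resize(im,(400,420),interpolation=cv2.INTER_CUBIC))
cv2.imwrite('pics/crop.png',np.hstack(out))
E
```

```text
(no output)
```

View pics/crop.png

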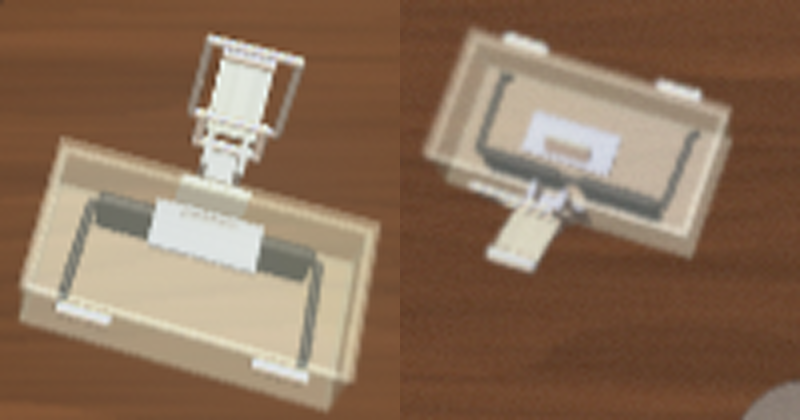

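```bash
cat >> h.py <<'E'
def cp(p,off): return (np.array(p,float)+.5)/4-.5+off
E
python3 - <<'E'
from h import *
cs,ct=shot('scene'),shot('top')
S,T=(275,205),(155,107)
a=onz(cs,cp([(380,225),(62,140),(22,288),(352,380)],S),.065)
b=onz(ct,cp([(25,155),(290,250),(330,105),(70,30)],T),.065)
# order: scene FR is image right = +y
for P in (a,b):
    print(np.round(P[:,:2],4).tolist(),np.round([np.linalg.norm(P[i]-P[(i+1)%4]) for i in range(4)],3), P.mean(0).round(4))
    yv=(P[0]-P[1])+(P[3]-P[2]); print('yaw',np.degrees(np.arctan2(-yv[0],yv[1])))
bb=onz(cs,cp([(208,38),(302,62)],S),.160); print('bar',bb.round(4), np.linalg.norm(bb[0]-bb[1]))
P=(a+b)/2; yv=(P[0]-P[1])+(P[3]-P[2]); th=np.arctan2(-yv[0],yv[1]); c=P.mean(0)
ex=np.array([np.cos(th),np.sin(th)]); ey=np.array([-ex[1],ex[0]])
for q in bb: print((q[:2]-c[:2])@ex,(q[:2]-c[:2])@ey)
# handle end, near top z .112
h=onz(ct,cp([(88,255),(132,270)],T),.112)
for q in h: print('handle',(q[:2]-c[:2])@ex,(q[:2]-c[:2])@ey)
h=onz(cs,cp([(222,45),(272,58)],S),.112)
for q in h: print('handle s',(q[:2]-c[:2])@ex,(q[:2]-c[:2])@ey)
k=onz(ct,cp([(544,140),(592,155)],T)-[100,0],.077)
for q in k: print('hook?',(q[:2]-c[:2])@ex,(q[:2]-c[:2])@ey)
E
```

```text
[[0.5715, 0.2926], [0.5203, 0.1181], [0.6088, 0.0934], [0.6584, 0.2661]] [0.182 0.092 0.18  0.091] [0.5898 0.1926 0.065 ]
yaw -16.17528014722409
[[0.5679, 0.2912], [0.5074, 0.1159], [0.6067, 0.0928], [0.6554, 0.2671]] [0.185 0.102 0.181 0.091] [0.5843 0.1917 0.065 ]
yaw -17.338159530520034
bar [[0.5054 0.1906 0.16  ]
 [0.5196 0.2384 0.16  ]] 0.049868964710610815
-0.077699755179871 -0.025043706289944446
-0.07789482901673037 0.024824876881289922
handle -0.10664915842111582 0.014046876083371858
handle -0.10727137242844739 -0.014841940058467184
handle s -0.10305024916770802 -0.0162533643232335
handle s -0.10302695342399164 0.012017500479919396
hook? -0.016504813470822485 0.015730355121486912
hook? -0.01649274827667491 -0.017173293474443414
```

Call:
{"api": "apply_moves", "payload": {"deltas": [[-0.63,-0.47,0,0,0,0],[-0.63,-0.47,0,0,0,0],[-0.63,-0.47,0,0,0,0],[-0.63,-0.47,0,0,0,0],[-0.63,-0.47,0,0,0,0],[-0.63,-0.47,0,0,0,0],[-0.63,-0.47,0,0,0,0],[-0.63,-0.47,0,0,0,0],[-0.63,-0.47,0,0,0,0],[-0.63,-0.47,0,0,0,0]], "hand": 0}}

```text
t: 1.55
ee_pos: [0.4774, 0.225, 0.2315]
orientation: [0.0, 0.164, 0.987, 0.0]
contact_force: [-0.5, 0.4, 0.7]
finger_gap: -0.0002
gripper_force: 0.0
```

```bash
cat >> h.py <<'E'
th=np.radians(-16.5); C=np.array([.588,.192]); EX=np.array([np.cos(th),np.sin(th)]); EY=np.array([-EX[1],EX[0]])
def box(p): d=np.array(p)[:2]-C; return (np.array([d@EX,d@EY,p[2]])*1000).round(1)
def st():
    s=env.read_state(); print(s['t'],box(s['ee_pos']),s['orientation'],s['contact_force'].round(1) if hasattr(s['contact_force'],'round') else s['contact_force'],s['finger_gap'])
    return s
E
python3 -c "
from h import *
from scipy.spatial.transform import Rotation as R
s=st(); q=s['orientation']; M=R.from_quat([*q[1:],q[0]]).as_matrix(); print(M.round(3)); print('box axes in tool',(M.T@np.r_[EX,0]).round(3))"
```

```text
1.55 [-1.154e+02  2.000e-01  2.315e+02] [1.76448357e-04 1.63647297e-01 9.86518875e-01 2.01066682e-04] [-0.5  0.4  0.7] -0.00018659451356433198
[[-0.946  0.323  0.   ]
 [ 0.323  0.946  0.   ]
 [-0.     0.    -1.   ]]
box axes in tool [-0.999  0.041  0.   ]
```

Call:
{"api": "apply_moves", "payload": {"deltas": [[0,0,0.5,0,0,0],[0,0,0.5,0,0,0],[0,0,0.45,0,0,0],[0,0,0,0,0,0],[-0.16,0.007,0,0,0,0],[-0.16,0.007,0,0,0,0],[-0.1,0.004,0,0,0,0],[-0.1,0.004,0,0,0,0],[-0.1,0.004,0,0,0,0],[0,0,0,0,0,0]]}}

```text
t: 2.8
ee_pos: [0.5127, 0.2155, 0.1443]
orientation: [0.0, 0.164, 0.986, 0.0]
contact_force: [-0.2, 0.3, -0.6]
finger_gap: -0.0002
gripper_force: 0.0
```

```bash
python3 - <<'E'
from h import *
st(); out=[]
for n,(x0,y0) in dict(scene=(275,185),top=(155,107)).items():
    c=shot(n); im=c['img'][y0:y0+125,x0:x0+100,::-1]; out.append(cv2.resize(im,(400,500),interpolation=cv2.INTER_CUBIC))
cv2.imwrite('pics/c2.png',np.hstack(out))
E
```

```text
2.8 [-78.8   1.1 144.3] [1.45893629e-04 1.63934726e-01 9.86471178e-01 7.00295440e-06] [-0.2  0.3 -0.6] -0.00019530820780512746
```

View pics/c2.png

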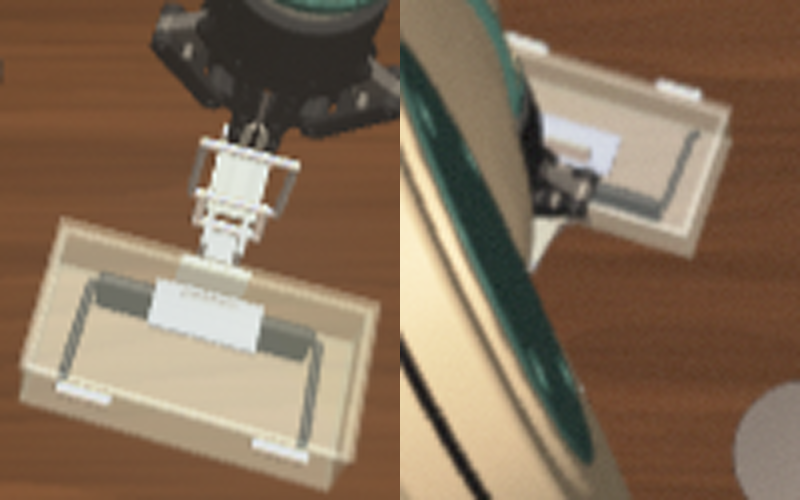

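The scene half shows the bar at crop (205–300, 140–163), just behind the fingertips. It has been pushed about 6 px rearward and is nearly upright. I'll keep pushing.

Call:
{"api": "apply_moves", "payload": {"deltas": [[-0.1,0.002,0,0,0,0],[-0.1,0.002,0,0,0,0],[-0.1,0.002,0,0,0,0],[0,0,0,0,0,0],[0,0,0,0,0,0],[0,0,0,0,0,0]]}}

```text
t: 3.65
ee_pos: [0.5292, 0.2104, 0.1443]
orientation: [-0.0, 0.164, 0.987, 0.0]
contact_force: [-1.1, 0.9, -0.0]
finger_gap: -0.0001
gripper_force: 0.0
```

```bash
python3 - <<'E'
from h import *
st(); 
c=shot('scene'); im=c['img'][185:310,275:375,::-1]
cv2.imwrite('pics/c3.png',cv2.resize(im,(400,500),interpolation=cv2.INTER_CUBIC))
E
```

```text
3.65 [-61.6   0.9 144.3] [-1.32973535e-04  1.63552925e-01  9.86534552e-01  1.00573249e-05] [-1.1  0.9 -0. ] -0.00013787151522206255
```

View pics/c3.png

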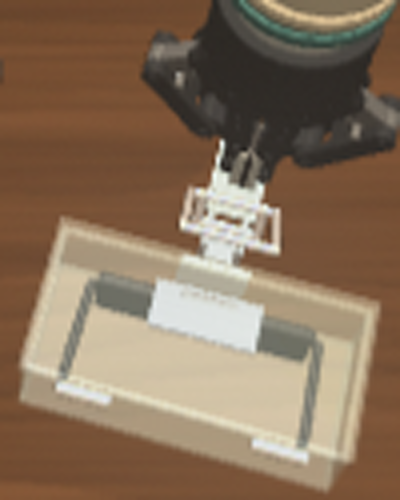

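The bar is past upright, at about crop (235,240), and may still be falling. I'll wait a few rows.

Call:
{"api": "apply_moves", "payload": {"deltas": [[0,0,0,0,0,0],[0,0,0,0,0,0],[0,0,0,0,0,0],[0,0,0,0,0,0]]}}

```text
t: 4.2
ee_pos: [0.5294, 0.2102, 0.1443]
orientation: [-0.0, 0.164, 0.987, 0.0]
contact_force: [-0.3, -0.5, -1.0]
finger_gap: -0.0001
gripper_force: 0.0
```

```bash
python3 - <<'E'
from h import *
st(); 
c=shot('scene'); im=c['img'][185:310,275:375,::-1]
cv2.imwrite('pics/c4.png',cv2.resize(im,(480,600),interpolation=cv2.INTER_CUBIC))
E
```

```text
4.2 [-61.4   0.8 144.3] [-2.01916020e-05  1.63669817e-01  9.86515175e-01  4.73432101e-07] [-0.3 -0.5 -1. ] -0.00010717142498977037
```

View pics/c4.png

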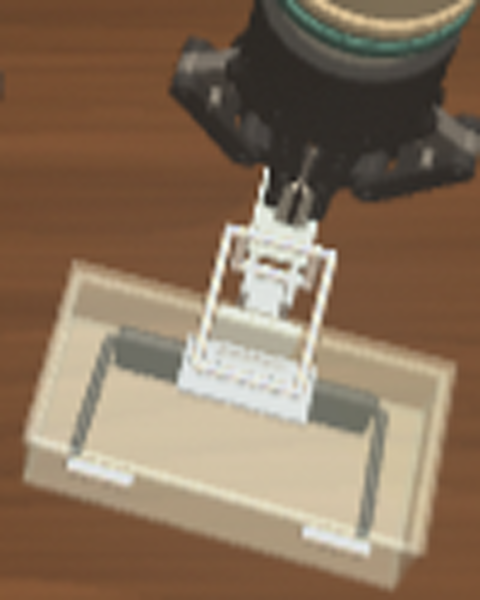

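The bail lies on the lid, with its bar at about crop (200–310, 365–388). I'll check this against the expected position while retreating above the lever end.

Call:
{"api": "apply_moves", "payload": {"deltas": [[0.3,-0.02,0,0,0,0],[0.31,-0.02,0,0,0,0],[0,0,0,0,0,0]]}}

```text
t: 4.62
ee_pos: [0.4928, 0.2203, 0.1443]
orientation: [-0.001, 0.163, 0.987, -0.0]
contact_force: [-0.8, 0.2, 0.6]
finger_gap: 0.0001
gripper_force: 0.0
```

```bash
python3 - <<'E'
from h import *
s=st(); c=shot('scene')
f=lambda p:(np.array(p,float)+.5)/4.8-.5+[275,185]
for p in [(200,365),(310,388),(190,385),(225,230),(332,255)]: print(p,box(onz(c,f(p),.07)[0]))
W=lambda x,y,z: np.r_[C+EX*x+EY*y,z]
for x in (-26,-10): print(x,(proj(c,[W(x,-.0,0.07) if 0 else W(x/1000,y,.07) for y in(-.024,.024)])-[275,185])*4.8)
im=c['img'][225:275,305:355,::-1]
cv2.imwrite('pics/c5.png',cv2.resize(im,(600,600),interpolation=cv2.INTER_CUBIC))
E
```

```text
4.625 [-9.930e+01  1.000e-01  1.443e+02] [-5.47275231e-04  1.62791630e-01  9.86660318e-01 -5.36373490e-05] [-0.8  0.2  0.6] 0.00013244065004640725
(200, 365) [ -8.8 -21.5  70. ]
(310, 388) [-12.3  29.   70. ]
(190, 385) [  2.1 -23.7  70. ]
(225, 230) [-79.6 -25.2  70. ]
(332, 255) [-81.2  26.2  70. ]
-26 [[200.9877763  328.34078038]
 [302.98159565 356.1739493 ]]
-10 [[193.3542485  359.24513527]
 [296.20441578 387.61954072]]
```

View pics/c5.png

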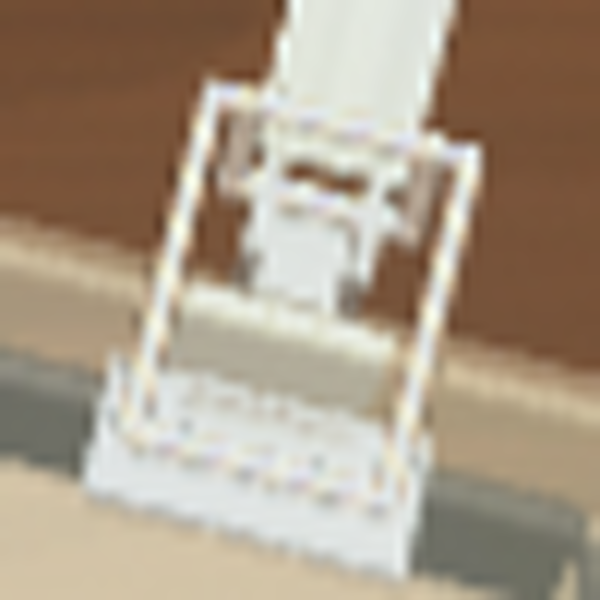

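The bar runs from crop (120,435) to (400,500), which is box x of about −6, behind the hook. Next I press the lever straight down.

Call:
{"api": "apply_moves", "payload": {"deltas": [[-0.03,0,0.25,0,0,0],[0,0,0.15,0,0,0],[0,0,0.15,0,0,0],[0,0,0.15,0,0,0],[0,0,0.15,0,0,0],[0,0,0.15,0,0,0],[0,0,0.1,0,0,0],[0,0,0.1,0,0,0]]}}

```text
t: 5.68
ee_pos: [0.4955, 0.2194, 0.072]
orientation: [-0.0, 0.163, 0.987, 0.0]
contact_force: [-0.9, -0.9, 3.0]
finger_gap: 0.0003
gripper_force: 1.4
```

Call:
{"api": "apply_moves", "payload": {"deltas": [[0,0,0.1,0,0,0],[0,0,0.08,0,0,0],[0,0,0.08,0,0,0],[0,0,0,0,0,0]]}}

```text
t: 6.18
ee_pos: [0.4954, 0.219, 0.0562]
orientation: [-0.0, 0.164, 0.987, -0.0]
contact_force: [-0.4, 0.7, 0.8]
finger_gap: -0.0001
gripper_force: 0.0
```

Call:
{"api": "apply_moves", "payload": {"deltas": [[0,0,0.04,0,0,0],[0,0,0.04,0,0,0],[0,0,0,0,0,0]]}}

```text
t: 6.55
ee_pos: [0.496, 0.2194, 0.0547]
orientation: [0.001, 0.164, 0.987, 0.001]
contact_force: [-6.6, -1.4, 26.2]
finger_gap: -0.0002
gripper_force: 11.0
```

It's firm at the stop (26 N at z 54.7). I'll retreat up and to the front, then look.

Call:
{"api": "apply_moves", "payload": {"deltas": [[0.05,0,-0.3,0,0,0],[0.1,0,-0.5,0,0,0],[0.2,0,-0.6,0,0,0],[0.6,0,-0.6,0,0,0],[0.6,0,-0.4,0,0,0],[0.3,0,0,0,0,0],[0,0,0,0,0,0],[0,0,0,0,0,0],[0,0,0,0,0,0]]}}

```text
t: 7.68
ee_pos: [0.3915, 0.2543, 0.1952]
orientation: [-0.0, 0.165, 0.986, -0.001]
contact_force: [0.9, 0.8, 0.3]
finger_gap: 0.0001
gripper_force: 0.0
```

```bash
python3 - <<'E'
from h import *
s=st(); c=shot('scene'); im=c['img'][205:275,290:360,::-1]
cv2.imwrite('pics/c6.png',cv2.resize(im,(600,600),interpolation=cv2.INTER_CUBIC))
W=lambda x,y,z: np.r_[C+EX*x/1000+EY*y/1000,z/1000]
print(((proj(c,[W(-97,0,47),W(-85,0,58),W(-97,0,112),W(-10,0,70)])-[290,205])*600/70).round())
E
```

```text
7.675 [-206.1    4.   195.2] [-1.40563824e-04  1.64543681e-01  9.86369655e-01 -5.11919410e-04] [0.9 0.8 0.3] 6.090902979439867e-05
[[363. 242.]
 [360. 262.]
 [399. 132.]
 [308. 495.]]
```

View pics/c6.png

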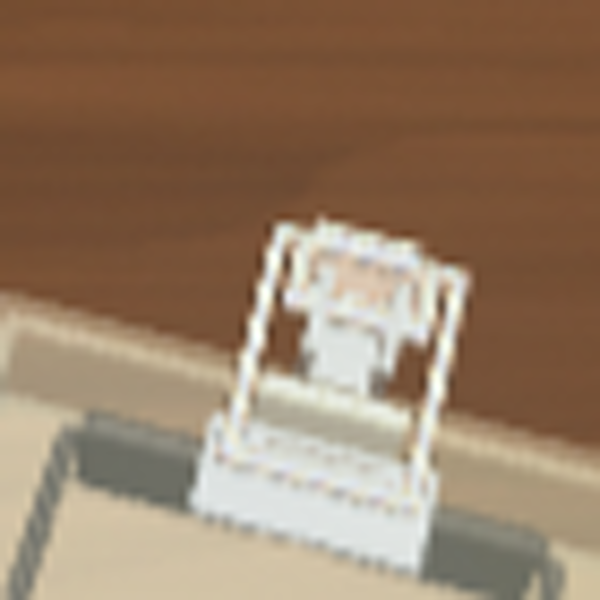

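The lever is down: its handle ends near crop (365,235), as predicted for the stop. The bail is taut behind the hook, and the arm is clear.

```bash
python3 -c "
from workcell import env
print(env.finish_job())"
```

```text
the job is handed in; nothing more can be done
None
```

The long clear sunglasses box is latched: the bail is behind the keeper hook and the lever stayed down past center after release. I handed the job in at about 7.7 s and never touched the small box.

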